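Turn the mixer's reversible plate over to the vial side

TASK

The bench mixer still carries its reversible plate with the two square sample-cell pockets (white face) up, but the next run is with round vials. Pinch the plate's two orange spring buttons together to free its catches, lift it off, turn it over so that the blue face with the row of four round pockets is up, and put it back fully down on the mixer's two locating pins with both buttons sprung out again. The pins are off-centre, so the plate seats only one way round; do not knock over the open sample bottle or the sample cells.

Things in the scene. Friction and masses are not known exactly. Their poses are not given: they have to be found in the camera images.
- mixer: white orbital mixer fixed to the bench; housing 150 (x) x 190 (y) x 46 mm high, front with knob and keys towards the robot (-x). Origin on the bench under the middle of its plate; x away from the robot, y along the plate's length, z up. Fingertips have free room beside the deck's middle, from the housing top at 46 mm up to the plate
- seat (a point): middle of the mixer's narrow aluminium deck, 44 (x) x 136 (y) mm, top surface 70 mm above the bench, on which the plate lies; axes as the mixer's. Four catch brackets stand beside it at y = +46 and -46 mm (13 mm long), x from 26 to 38 mm on either side, 93 mm above the bench; the plate's tongues snap under their lips
- pin_left (a point): tip of one of the deck's two steel locating pins, 8 mm diameter, 10 mm tall, tapered tip; at x = +14 mm, y = +55 mm from the seat, so on the side away from the front
- pin_right (a point): tip of the other, like pin, at x = +14 mm, y = -55 mm from the seat
- plate_center (a point): centre, half-way up, of the loose reversible plate, 48 (x) x 130 (y) x 26 (z) mm, 0.3 kg. +z face white with two 30 mm square pockets, -z face blue with a row of four 19 mm round pockets. Starts seated white face up, its axes parallel to the mixer's. Seated either face up, this point is 13 mm above the seat. The plate can stand by itself on its 48 x 26 mm end
- hole_middle (a point): point in the plate midway between its two 11 mm through holes for the pins, which lie at x = +14 mm, y = +55 and -55 mm from the plate's centre, in its own axes. Turned over about its own x axis (the line through the buttons) the plate fits the pins again; turned half round about the vertical it does not
- button_far (a joint): travel of the orange button in the middle of the plate's +x long side: 0 sprung out, 0.005 m fully in; about 6 N. Face 21 (y) x 13 (z) mm. Both buttons lie on the line through plate_center along the plate's x; 62 mm over both, 52 mm when pressed. Steel tongues move with them, hold the plate down while out and are free from about 0.004 m
- button_near (a joint): the same for the button on the plate's -x side
- clear_spot (a point): point on the bench surface (z = 0) in the middle of a patch kept clear, 10 cm in radius, to the left of the mixer
- sample_bottle: open white plastic bottle with a purple band, 71 mm wide, 148 mm tall, origin under its centre, z up; not to be knocked over
- cell_a: clear square sample cell, 28 x 28 x 66 mm, standing open, origin under its centre, z up; not to be knocked over
- cell_b: another such cell
There are look-alikes about, which are no part of the job. What is shaped like the cell_b but green is not meant.

How it is judged:
By the outcome, as a careful person would: the job done as asked, in the order asked, and still so for the second after the job is handed in, with the robot touching nothing.
It also fails if it takes over 59 s, if anything falls off the work surface, if the arm or the gripper's body presses on something with over 40 N, if the wrist force passes 120 N, or if a joint passes its speed limit or range.

ROBOT

A 7-joint arm with a two-finger parallel gripper is mounted at the origin on a cart in front of the work surface, level with it; the furniture and walls round the work are solid. World frame = base frame: x ahead of the robot, y to its left, z up, the work surface at z = 0. Lengths are in m, angles in rad, forces in N, time in s.
With the tool pointing down it reaches from about 0.4 to 0.85 m from the base axis. Payload 4.4 kg.
Tool frame: the origin (TCP) lies midway between the tips of the shut fingers; the grasp point (between the pads) lies 19 mm behind it; z points along the fingers, y is the direction in which the jaws open and shut (so a half turn about z gives the same grasp; the last joint's range is limited). The gripper opens to 94 mm and grips with 3 to 60 N. Pads are 16 mm wide; open, the fingers measure 119 mm over their backs; the gripper's body (75 mm by 177 mm) begins 78 mm behind the grasp point.
Start: joints at [1.187, 0.628, 0.038, 1.517, -0.027, 0.996, -0.02], TCP at [0.203, -0.617, 0.205] pointing down, gripper open.
Joint ranges: [-3.06, 3.06], [-0.37, 2.12], [-1.25, 1.32], [0.18, 2.47], [-1.1, 4.24], [0.23, 1.98], [-2.94, 2.94]. Speed limits (rad/s): [2.57, 2.57, 3.14, 3.14, 3.14, 3.14, 3.14].

INTERFACE

Orientations are given as a unit quaternion [w, x, y, z].
In Python, from workcell import r gives the robot as it stands.
- The arm moves only by the tool drive_tool, never from a script. Its argument "commands" is a list of rows, each a list of 5 numbers: the shift along the tool's x, y, z in mm, then the turn about the tool's z in rad, then the finger opening in mm, from 0 to 94. In form: [[dx, dy, dz, yaw, hand], ...]. A call has exactly 10 rows; each row is the pose to reach, as a shift and turn from the pose commanded when the call began, along the tool's axes at that moment; what a row does not reach only later rows make up. A row lasts 1/12 s, in which the tool goes at most 41.7 mm and 7.16 degrees, less where a joint would pass 70% of its speed; a pose out of reach is approached as far as the arm can. A call with a gripper value outside its range is refused whole. The fingers move at their own pace and stop on an object; "newtons" is the grip in N (left out, the last holds). Time passes only in rows, so rows that repeat a pose let the fingers close, or fill a call up. It gives the time, the measured TCP pose, the force and the opening at its end, in the units of the state.
- r.read_state(): the state, without advancing time (a new reading comes with each control period).
- r.camera(name): name is "scene" or "top" or "wrist"; returns (picture, depth): 480x640x3 uint8, red, green, blue; 480x640 float32, m along the optical axis (not along the pixel's ray), 0 where there is no reading.
- r.get_calibration(name): a dict with "fx", "fy", "cx", "cy" (pixels), "rvec" (rotation vector, rad) and "tvec" (3), from world to camera coordinates, as OpenCV has them. Camera axes: x right, y down, z forward; pixel columns grow to the right and rows downward; lengths in m; the calibration is good to about 2 mm. The wrist camera is an equidistant fisheye: a pixel r from the principal point sees the ray r / f radians off the axis. A picture is of the moment at which its call begins: read the wrist's pose just before it. get_calibration takes no time and is no camera call; for the wrist camera it gives the pose at the moment of the call.
- r.job_done(): hands the job in, once; it reports no verdict.
The state is a dict: "t": time; "joint_positions": joint angles; "qvel": joint speeds; "effort": joint torques, N m; "tool_pos": TCP position; "orientation": TCP orientation; "ft_force": force on the tool from outside, world axes, zero at the start; "moment": the same for the moment, N m; "grip_width": opening from 0.0 (shut) to 1.0 (fully open).
Only numpy, scipy, OpenCV 4.12 (cv2) and the standard library are available. Lean on these libraries where they do the work, as an engineer would, in place of code of your own. Each camera call takes 0.05 s, during which the arm holds its last target. There are 200 camera calls.

## Working session

There is one attempt and no reset: what is moved stays moved. The work goes in short steps, Python scripts to look and compute and a tool call to move; the robot and the scene stay as the last step left them, time stands still between calls to the robot, and variables do not carry over. Pictures are saved under pics/ and viewed, about 8 in all and at most 12, crops included, and the job is handed in when it is done.

Besides the shell and the picture viewer there is one more tool, called after ">>>" as a command line: name --pt "numbers of a row" for each row, then --argument value for the rest. drive_tool: Moves the arm, as the interface text tells. Its arguments: {"type":"object","properties":{"commands":{"type":"array","items":{"type":"array","items":{"type":"number"}}},"newtons":{"type":"number"}},"required":["commands"]}

```bash
ls; mkdir -p pics
cat > h.py <<'E'
from workcell import r
import numpy as np, cv2
def cam(n):
    K=r.get_calibration(n); im,d=r.camera(n); return K,im,d
def cloud(K,d):
    v,u=np.mgrid[:480,:640]
    P=np.dstack([(u-K['cx'])/K['fx']*d,(v-K['cy'])/K['fy']*d,d])
    R=cv2.Rodrigues(np.array(K['rvec'],float))[0]
    return (P-np.array(K['tvec']).ravel())@R   # R^T(P-t)
def save(n,im): cv2.imwrite('pics/'+n+'.png',cv2.cvtColor(im,cv2.COLOR_RGB2BGR))
E
python3 - <<'E'
from h import *
for n in('top','scene'):
    K,im,d=cam(n); save(n+'0',im); np.savez(n+'0.npz',im=im,d=d,**{k:np.array(v) for k,v in K.items()}); print(n,K)
s=r.read_state();print(s['orientation'],s['tool_pos'],s['grip_width'],s['ft_force'])
E
```

```text
pics
top {'fx': 473.45340482319244, 'fy': 473.45340482319244, 'cx': 325.9856188902176, 'cy': 242.05566520132837, 'rvec': array([ 2.16648848, -2.12445356,  0.16853728]), 'tvec': array([-0.22590609,  0.53941205,  1.20635232])}
scene {'fx': 616.8466031423238, 'fy': 616.8466031423238, 'cx': 324.72832523460437, 'cy': 233.52628675510093, 'rvec': array([ 1.95670504, -0.65144188,  0.421064  ]), 'tvec': array([-0.57171428,  0.13792386,  1.53151947])}
[-8.28835684e-04  9.87401209e-01  1.58234455e-01 -1.49229030e-04] [ 0.20293638 -0.6168826   0.20466944] 0.9982651376862827 [-0.11646544  0.24098722 -1.26956213]
```

View pics/top0.png

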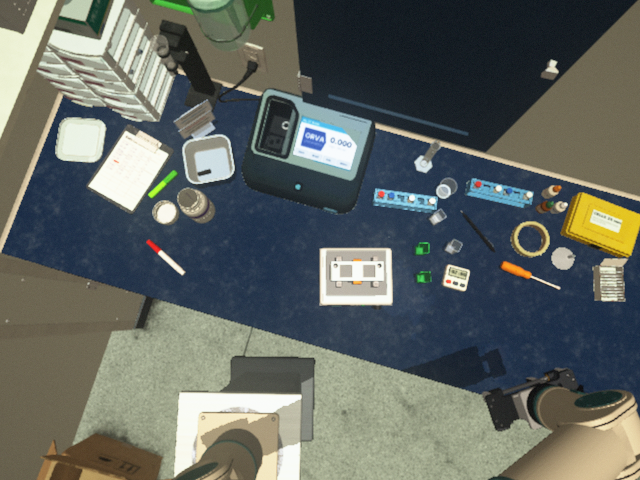

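View pics/scene0.png

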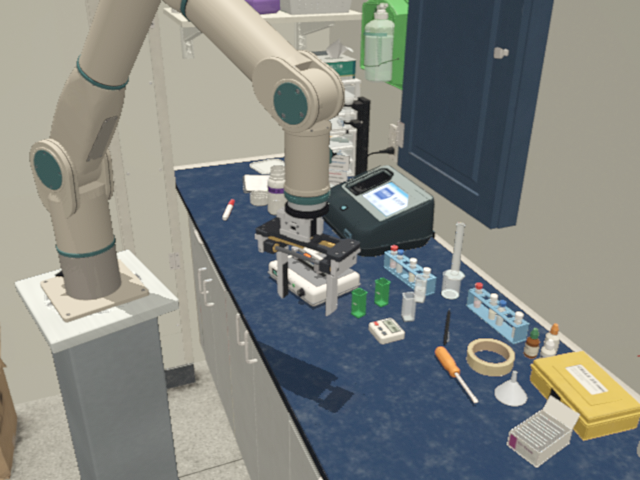

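Run:
```python
from h import *
z=np.load('top0.npz');im=z['im'];d=z['d'];K={k:z[k] for k in('fx','fy','cx','cy','rvec','tvec')}
P=cloud(K,d)
for (u,v) in[(100,230),(200,280),(275,270),(195,200),(165,212),(438,215),(454,245),(423,248),(208,170),(295,250),(245,265)]: print((u,v),P[v,u].round(3))
ROI=np.zeros((480,640),bool);ROI[235:315,310:400]=1
hsv=cv2.cvtColor(im,cv2.COLOR_RGB2HSV)
o=ROI&(hsv[...,0]>5)&(hsv[...,0]<22)&(hsv[...,1]>150)&(hsv[...,2]>120)
n,l,st,c=cv2.connectedComponentsWithStats(o.astype(np.uint8))
for i in range(1,n): print('orange',st[i],c[i],np.median(P[l==i],0).round(4))
for lo,hi in((.035,.055),(.085,.105),(.062,.078)):
    m=ROI&(P[...,2]>lo)&(P[...,2]<hi)
    q=P[m][:,:2].astype(np.float32); print(lo,m.sum(),np.median(P[m][:,2]),cv2.minAreaRect(q),q.mean(0))
save('topcrop',cv2.resize(im[235:315,310:400],None,fx=8,fy=7,interpolation=cv2.INTER_CUBIC))
```

```text
(100, 230) [ 0.572  0.404 -0.005]
(200, 280) [0.44  0.12  0.004]
(275, 270) [ 0.471 -0.08   0.005]
(195, 200) [0.658 0.145 0.01 ]
(165, 212) [0.622 0.224 0.01 ]
(438, 215) [ 0.625 -0.515  0.03 ]
(454, 245) [ 0.546 -0.559  0.021]
(423, 248) [ 0.538 -0.478  0.008]
(208, 170) [0.742 0.113 0.014]
(295, 250) [ 0.526 -0.132  0.003]
(245, 265) [0.483 0.002 0.001]
orange [353 259   8   2  14] [356.5        259.57142857] [ 0.4927 -0.2943  0.0863]
orange [353 281   8   3  18] [356.83333333 282.33333333] [ 0.4367 -0.2945  0.0904]
0.035 2972 0.04623150714262653 ((0.4504033327102661, -0.2934716045856476), (0.15993563830852509, 0.1894214153289795), 1.1517027616500854) [ 0.4483815  -0.29118538]
0.085 1052 0.0940682705774496 ((0.46314775943756104, -0.29296571016311646), (0.07326109707355499, 0.12824305891990662), 1.1560486555099487) [ 0.46294832 -0.29286805]
0.062 48 0.07009002448688667 ((0.4627099633216858, -0.2893940210342407), (0.07499026507139206, 0.1252516359090805), 1.36316978931427) [ 0.46106875 -0.2776959 ]
```

View pics/topcrop.png

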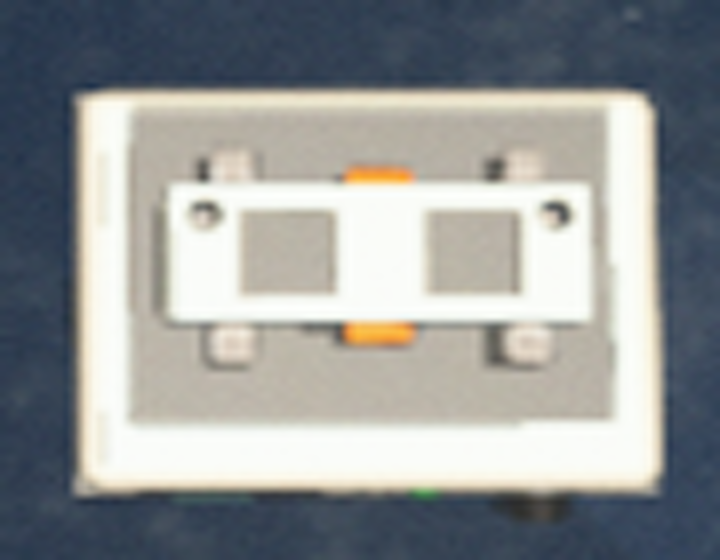

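>>> drive_tool --pt "348 -226 0 -1.274 94" --pt "348 -226 0 -1.274 94" --pt "348 -226 0 -1.274 94" --pt "348 -226 0 -1.274 94" --pt "348 -226 0 -1.274 94" --pt "348 -226 0 -1.274 94" --pt "348 -226 0 -1.274 94" --pt "348 -226 0 -1.274 94" --pt "348 -226 0 -1.274 94" --pt "348 -226 0 -1.274 94" --newtons 25

```text
t: 0.93
tool_pos: [0.464, -0.2919, 0.2054]
orientation: [-0.0, 0.706, 0.708, 0.0]
ft_force: [-0.2, 0.1, -0.2]
grip_width: 0.998
```

```bash
cat >> h.py <<'E'
from scipy.spatial.transform import Rotation as Ro
def st():
    s=r.read_state();q=s['orientation'];R=Ro.from_quat([q[1],q[2],q[3],q[0]]).as_matrix()
    print('t',round(s['t'],2),'tcp',s['tool_pos'].round(4),'tx',R[:,0].round(3),'ty',R[:,1].round(3),'tz',R[:,2].round(3),'F',s['ft_force'].round(1),'w',round(s['grip_width']*94,1)); return s,R
E
python3 - <<'E'
from h import *
st(); K,im,d=cam('wrist'); save('w1',im); np.savez('w1.npz',im=im,d=d,**{k:np.array(v) for k,v in K.items()}); print(K)
z=np.load('top0.npz');P=cloud({k:z[k] for k in('fx','fy','cx','cy','rvec','tvec')},z['d'])
for n,b in(('bottle',(180,185,40,50)),('jar',(145,190,40,40)),('analyser',(240,85,140,130))):
    x,y,w,h=b;q=P[y:y+h,x:x+w].reshape(-1,3);q=q[q[:,2]>.03];print(n,len(q),q.min(0).round(3) if len(q) else '',q.max(0).round(3) if len(q) else '')
E
```

```text
t 0.93 tcp [ 0.464  -0.2919  0.2054] tx [-0.004  1.     0.   ] ty [ 1.     0.004 -0.   ] tz [-0.  0. -1.] F [-0.2  0.1 -0.2] w 93.8
{'fx': 371.64829954431775, 'fy': 371.64829954431775, 'cx': 313.38723149974743, 'cy': 242.00563942503607, 'rvec': array([-2.85281801e+00, -4.13189655e-03, -7.29130068e-04]), 'tvec': array([-0.46384822, -0.31147474,  0.30922691])}
bottle 789 [ 0.356 -0.21   0.03 ] [0.663 0.161 1.275]
jar 190 [ 0.356 -0.21   0.03 ] [0.652 0.252 1.275]
analyser 14598 [ 0.356 -0.355  0.03 ] [0.985 0.014 1.275]
```

View pics/w1.png

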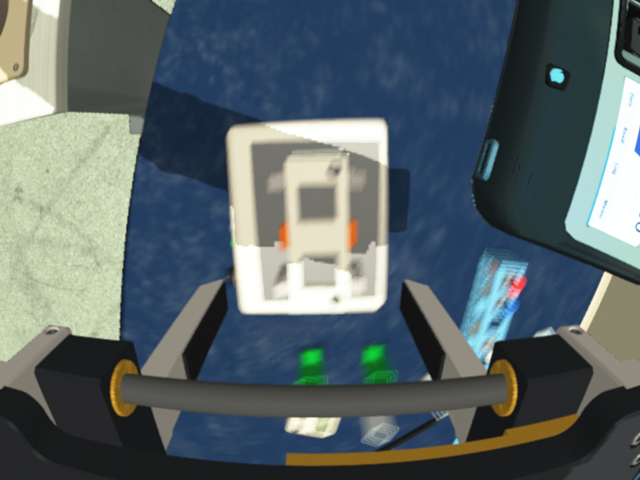

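```bash
cat >> h.py <<'E'
def wray(K,u,v,z):
    dx,dy=(u-K['cx'])/K['fx'],(v-K['cy'])/K['fy']; th=np.hypot(dx,dy)+1e-9
    c=np.array([np.sin(th)*dx/th,np.sin(th)*dy/th,np.cos(th)])
    R=cv2.Rodrigues(np.array(K['rvec'],float))[0]; C=-R.T@np.array(K['tvec']).ravel(); w=R.T@c
    return C+w*(z-C[2])/w[2]
def oranges(im,u0,u1,v0,v1):
    hsv=cv2.cvtColor(im,cv2.COLOR_RGB2HSV); m=(hsv[...,0]>2)&(hsv[...,0]<22)&(hsv[...,1]>150)&(hsv[...,2]>90)
    k=np.zeros_like(m);k[v0:v1,u0:u1]=1;m&=k
    n,l,s,c=cv2.connectedComponentsWithStats(m.astype(np.uint8)); return [(s[i],c[i]) for i in range(1,n) if s[i][4]>25]
E
python3 - <<'E'
from h import *
z=np.load('w1.npz');K={k:z[k] for k in('fx','fy','cx','cy','rvec','tvec')};im=z['im']
for s,c in oranges(im,200,420,180,290): print(s,c,[wray(K,s[0]+a*s[2],s[1]+s[3]/2,.0895).round(4) for a in(0,1)],wray(K,*c,.086).round(4))
for (u,v) in((230,126),(386,120),(238,312),(386,312)): print('housing',wray(K,u,v,.046).round(4))
for (u,v) in((340,169),(334,297)): print('hole',wray(K,u,v,.09).round(4))
E
```

```text
[350 220   6  26 137] [352.48905109 232.8540146 ] [array([ 0.495 , -0.2891,  0.0895]), array([ 0.5   , -0.2891,  0.0895])] [ 0.4974 -0.29    0.086 ]
[280 223   7  24 124] [283.16935484 234.40322581] [array([ 0.4371, -0.291 ,  0.0895]), array([ 0.4429, -0.291 ,  0.0895])] [ 0.4394 -0.2915  0.086 ]
housing [ 0.3883 -0.1997  0.046 ]
housing [ 0.5303 -0.1942  0.046 ]
housing [ 0.3868 -0.3858  0.046 ]
housing [ 0.5402 -0.3853  0.046 ]
hole [ 0.4857 -0.2363  0.09  ]
hole [ 0.4829 -0.347   0.09  ]
```

>>> drive_tool --pt "0 2 20 0 94" --pt "0 2 40 0 94" --pt "0 2 60 0 94" --pt "0 2 75 0 94" --pt "0 2 85 0 94" --pt "0 2 85 0 94" --pt "0 2 85 0 94" --pt "0 2 85 0 94" --pt "0 2 85 0 94" --pt "0 2 85 0 94"

```text
t: 1.82
tool_pos: [0.4657, -0.2944, 0.1214]
orientation: [0.001, 0.708, 0.706, 0.0]
ft_force: [0.1, -0.1, 0.0]
grip_width: 0.995
```

Run:
```python
from h import *
st(); K,im,d=cam('wrist'); save('w2',im); np.savez('w2.npz',im=im,d=d,**{k:np.array(v) for k,v in K.items()})
for s,c in oranges(im,100,540,60,480): print(s,c,[wray(K,s[0]+a*s[2],s[1]+s[3]/2,.0895).round(4) for a in(0,1)],wray(K,*c,.086).round(4))
K,im,d=cam('top');P=cloud(K,d)
```

```text
t 1.82 tcp [ 0.4657 -0.2944  0.1214] tx [ 0.003  1.    -0.001] ty [ 1.    -0.003  0.002] tz [ 0.002 -0.001 -1.   ] F [ 0.1 -0.1  0. ] w 93.5
[353 252  10  37 332] [357.49096386 270.80421687] [array([ 0.4907, -0.2929,  0.0895]), array([ 0.4968, -0.2929,  0.0895])] [ 0.4939 -0.2944  0.086 ]
[261 254  12  36 307] [266.56677524 272.26058632] [array([ 0.4343, -0.2936,  0.0895]), array([ 0.4417, -0.2936,  0.0895])] [ 0.4372 -0.2952  0.086 ]
[110 359  28  58 814] [120.83660934 387.36363636] [array([ 0.3   , -0.3982,  0.0895]), array([ 0.328 , -0.3939,  0.0895])] [ 0.3088 -0.3988  0.086 ]
[490 360  28  57 805] [506.02111801 387.25217391] [array([ 0.6057, -0.3961,  0.0895]), array([ 0.634 , -0.4008,  0.0895])] [ 0.6237 -0.4003  0.086 ]
[ 287  423  253   43 3078] [420.68615984 450.30149448] [array([ 0.4445, -0.4453,  0.0895]), array([ 0.689 , -0.4838,  0.0895])] [ 0.5589 -0.4646  0.086 ]
```

View pics/w2.png

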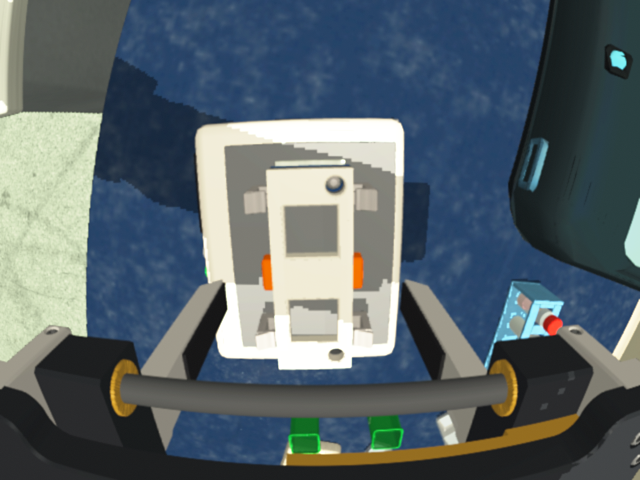

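>>> drive_tool --pt "1 0 15 -0.01 94" --pt "1 0 30 -0.01 94" --pt "1 0 45 -0.01 94" --pt "1 0 55 -0.01 94" --pt "1 0 58 -0.01 94" --pt "1 0 58 -0.01 80" --pt "1 0 58 -0.01 66" --pt "1 0 58 -0.01 40" --pt "1 0 58 -0.01 40" --pt "1 0 58 -0.01 40" --newtons 25

```text
t: 2.75
tool_pos: [0.4655, -0.2933, 0.0631]
orientation: [0.001, 0.705, 0.71, 0.0]
ft_force: [-0.2, -0.1, 1.2]
grip_width: 0.686
```

>>> drive_tool --pt "0 0 0 0 40" --pt "0 0 0 0 40" --pt "0 0 0 0 40" --pt "0 0 0 0 40" --pt "0 0 0 0 40" --pt "0 0 0 0 40" --pt "0 0 0 0 40" --pt "0 0 0 0 40" --pt "0 0 0 0 40" --pt "0 0 0 0 40"

```text
t: 3.58
tool_pos: [0.4654, -0.2933, 0.063]
orientation: [0.0, 0.705, 0.71, 0.0]
ft_force: [-1.2, 0.6, 5.0]
grip_width: 0.549
```

>>> drive_tool --pt "0 0 -5 0 40" --pt "0 0 -10 0 40" --pt "0 0 -20 0 40" --pt "0 0 -35 0 40" --pt "0 0 -50 0 40" --pt "0 0 -60 0 40" --pt "20 0 -60 0 40" --pt "50 0 -60 0 40" --pt "70 0 -60 0 40" --pt "70 0 -60 0 40"

```text
t: 4.42
tool_pos: [0.4647, -0.2176, 0.123]
orientation: [-0.001, 0.702, 0.712, 0.001]
ft_force: [-1.2, 0.8, -2.5]
grip_width: 0.548
```

Run:
```python
from h import *
st(); K,im,d=cam('wrist'); a=im.copy(); K,im,d=cam('scene'); save('c3',np.hstack([a[:,:,:][::2,::2],cv2.resize(im[180:420,200:440],(240,240))]))
```

```text
t 4.42 tcp [ 0.4647 -0.2176  0.123 ] tx [-0.013  1.     0.003] ty [ 1.     0.013 -0.   ] tz [-0.     0.003 -1.   ] F [-1.2  0.8 -2.5] w 51.5
```

View pics/c3.png

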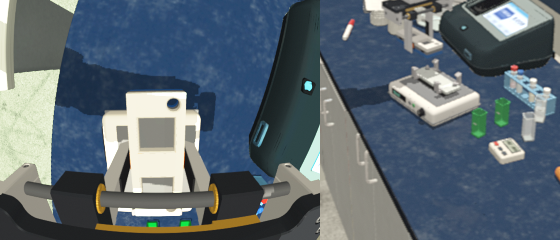

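>>> drive_tool --pt "20 0 0 0 40" --pt "45 0 0 0 40" --pt "62 0 15 0 40" --pt "66 0 35 0 40" --pt "66 0 55 0 40" --pt "66 0 70 0 40" --pt "66 0 80 0 40" --pt "66 0 90 0 40" --pt "66 0 97 0 40" --pt "66 0 103 0 40" --newtons 15

```text
t: 5.35
tool_pos: [0.4645, -0.1578, 0.0193]
orientation: [0.0, 0.705, 0.709, 0.0]
ft_force: [-3.1, 0.1, 20.5]
grip_width: 0.551
```

Run:
```python
from h import *
st(); K,im,d=cam('wrist'); a=im.copy(); K,im,d=cam('scene'); save('c4',np.hstack([a[:,:,:][::2,::2],cv2.resize(im[150:350,180:420],(480,400))[:240]]))
cv2.imwrite('pics/s4.png',im[...,::-1])
```

```text
t 5.35 tcp [ 0.4645 -0.1578  0.0193] tx [-0.006  1.    -0.001] ty [1.    0.006 0.001] tz [ 0.001 -0.001 -1.   ] F [-3.1  0.1 20.5] w 51.8
```

View pics/c4.png

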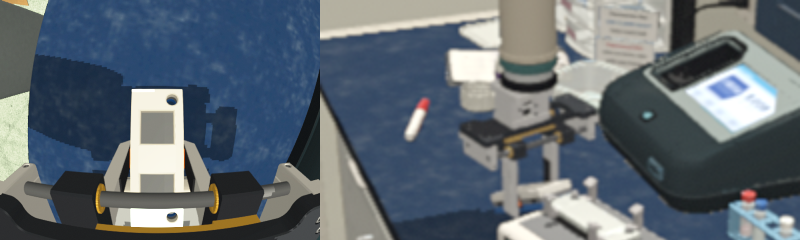

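```bash
cat >> h.py <<'E'
def wcloud(K,d):
    v,u=np.mgrid[:480,:640].astype(float)
    dx,dy=(u-K['cx'])/K['fx'],(v-K['cy'])/K['fy'];th=np.hypot(dx,dy)+1e-9;t=np.tan(th)/th
    P=np.dstack([dx*t*d,dy*t*d,d]);R=cv2.Rodrigues(np.array(K['rvec'],float))[0]
    return (P-np.array(K['tvec']).ravel())@R
def prof(xc=.465,zr=(-.01,.16)):
    s,_=st();K,im,d=cam('wrist');P=wcloud(K,d);ok=(d>0)&(abs(P[...,0]-xc)<.006)
    p=P[ok]; y0=s['tool_pos'][1]
    for y in np.arange(-.08,.085,.01):
        q=p[(abs(p[:,1]-y0-y)<.003)&(p[:,2]<zr[1])]
        if len(q): print(round(y,2),len(q),np.percentile(q[:,2],[10,50,90]).round(4))
    return im
E
python3 - <<'E'
from h import *
prof()
E
```

```text
t 5.45 tcp [ 0.4645 -0.1577  0.0193] tx [-0.006  1.    -0.001] ty [1.    0.006 0.   ] tz [ 0.    -0.001 -1.   ] F [-0.3 -1.9 -2.4] w 51.9
-0.05 330 [0.0776 0.079  0.0804]
-0.04 326 [0.0729 0.0743 0.0756]
-0.03 106 [0.0572 0.0582 0.0589]
-0.02 340 [0.0529 0.0543 0.0558]
-0.01 91 [0.0518 0.0577 0.0582]
-0.0 396 [0.053  0.0546 0.0559]
0.01 404 [0.0482 0.0497 0.0511]
0.02 1952 [0.035  0.1453 0.1526]
0.03 931 [0.0292 0.1305 0.1333]
0.04 233 [0.0247 0.026  0.0287]
0.05 361 [0.0287 0.0303 0.0316]
0.06 450 [0.0003 0.0248 0.0266]
0.07 261 [-0.0004  0.0005  0.0012]
0.08 253 [-0.0004  0.0005  0.0014]
```

>>> drive_tool --pt "5 0 -4 0 40" --pt "11 0 -9 0 40" --pt "18 0 -14 0 40" --pt "26 0 -18 0 40" --pt "34 0 -21 0 40" --pt "43 0 -23 0 40" --pt "49 0 -24 0 40" --pt "55 0 -23 0 40" --pt "55 0 -23 0 40" --pt "55 0 -23 0 40" --newtons 12

```text
t: 6.33
tool_pos: [0.4636, -0.1017, 0.0423]
orientation: [-0.0, 0.704, 0.71, -0.0]
ft_force: [-0.1, 0.5, -2.7]
grip_width: 0.55
```

Run:
```python
from h import *
im=prof();cv2.imwrite('pics/w5.png',im[::2,::2,::-1])
```

```text
t 6.33 tcp [ 0.4636 -0.1017  0.0423] tx [-0.008  1.    -0.   ] ty [ 1.     0.008 -0.   ] tz [-0. -0. -1.] F [-0.1  0.5 -2.7] w 51.7
-0.05 328 [0.1005 0.1019 0.1033]
-0.04 332 [0.0959 0.0972 0.0986]
-0.03 109 [0.0803 0.0811 0.082 ]
-0.02 355 [0.0761 0.0774 0.0787]
-0.01 87 [0.0798 0.0807 0.0815]
-0.0 407 [0.0761 0.0776 0.0791]
0.01 401 [0.0712 0.0727 0.0742]
0.02 546 [0.0567 0.0588 0.1577]
0.03 854 [0.0522 0.1534 0.1562]
0.04 241 [0.0479 0.049  0.0521]
0.05 365 [0.0516 0.0533 0.0548]
0.06 520 [0.0001 0.0474 0.0497]
0.07 200 [-0.0004  0.0004  0.0014]
0.08 198 [-0.0004  0.0006  0.0015]
```

View pics/w5.png

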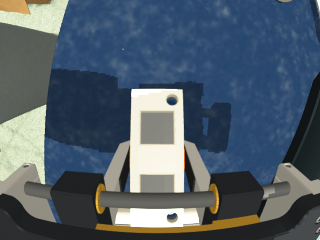

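Run:
```python
from h import *
s,_=st();print(s['joint_positions'].round(2))
```

```text
t 6.38 tcp [ 0.4636 -0.1022  0.0423] tx [-0.007  1.    -0.   ] ty [ 1.     0.007 -0.001] tz [-0.001 -0.    -1.   ] F [ 0.2 -0.9 -3.9] w 51.8
[ 0.28  0.67 -0.17  2.13  0.3   0.37 -0.13]
```

>>> drive_tool --pt "0 0 -40 0.12 40" --pt "0 0 -60 0.24 40" --pt "0 0 -60 0.37 40" --pt "0 0 -60 0.49 40" --pt "0 0 -60 0.62 40" --pt "0 0 -60 0.74 40" --pt "0 0 -60 0.87 40" --pt "0 0 -60 0.99 40" --pt "0 0 -60 1.12 40" --pt "0 0 -60 1.24 40"

```text
t: 7.22
tool_pos: [0.4635, -0.1027, 0.1023]
orientation: [0.0, 0.986, 0.165, -0.0]
ft_force: [-0.8, -1.3, -3.4]
grip_width: 0.555
```

Run:
```python
from h import *
s,_=st();print(s['joint_positions'].round(2))
```

```text
t 7.22 tcp [ 0.4635 -0.1027  0.1023] tx [ 0.946  0.325 -0.001] ty [ 0.325 -0.946  0.   ] tz [-0. -0. -1.] F [-0.8 -1.3 -3.4] w 52.1
[ 0.07  0.55  0.12  2.1  -0.13  0.5  -0.95]
```

>>> drive_tool --pt "0 0 0 0.12 40" --pt "0 0 0 0.24 40" --pt "0 0 0 0.36 40" --pt "0 0 0 0.48 40" --pt "0 0 0 0.6 40" --pt "0 0 0 0.72 40" --pt "0 0 0 0.84 40" --pt "0 0 0 0.96 40" --pt "0 0 0 1.08 40" --pt "0 0 0 1.2 40"

```text
t: 8.05
tool_pos: [0.4636, -0.1025, 0.1024]
orientation: [0.0, 0.907, -0.421, -0.0]
ft_force: [1.0, 0.5, -2.4]
grip_width: 0.552
```

>>> drive_tool --pt "0 0 0 0.12 40" --pt "0 0 0 0.24 40" --pt "0 0 0 0.36 40" --pt "0 0 0 0.48 40" --pt "0 0 0 0.6 40" --pt "0 0 0 0.7 40" --pt "0 0 0 0.7 40" --pt "0 0 0 0.7 40" --pt "0 0 0 0.7 40" --pt "0 0 0 0.7 40"

```text
t: 8.88
tool_pos: [0.4638, -0.1021, 0.1025]
orientation: [-0.0, 0.711, -0.704, -0.0]
ft_force: [0.4, -0.2, -3.5]
grip_width: 0.551
```

Run:
```python
from h import *
s,_=st();print(s['joint_positions'].round(2)); prof(s['tool_pos'][0])
```

```text
t 8.88 tcp [ 0.4638 -0.1021  0.1025] tx [ 0.01 -1.   -0.  ] ty [-1.   -0.01 -0.  ] tz [ 0.  0. -1.] F [ 0.4 -0.2 -3.5] w 51.7
[-0.28  0.64  0.66  2.11 -0.69  0.62 -2.26]
t 8.88 tcp [ 0.4638 -0.1021  0.1025] tx [ 0.01 -1.   -0.  ] ty [-1.   -0.01 -0.  ] tz [ 0.  0. -1.] F [ 0.4 -0.2 -3.5] w 51.7
-0.08 128 [-0.0004  0.0005  0.0015]
-0.07 116 [-0.0003  0.0005  0.0014]
-0.06 461 [0.0002 0.1086 0.1103]
-0.05 395 [0.112  0.1138 0.1154]
-0.04 289 [0.1082 0.1093 0.1107]
-0.03 351 [0.1122 0.1137 0.1153]
-0.02 412 [0.1172 0.1188 0.1285]
-0.01 396 [0.1322 0.1336 0.135 ]
-0.0 394 [0.1369 0.1385 0.1398]
0.01 93 [0.134  0.1352 0.1408]
0.02 351 [0.1367 0.1381 0.1398]
0.03 31 [0.1408 0.1414 0.1421]
0.04 338 [0.1565 0.158  0.1593]
0.05 1 [0.1599 0.1599 0.1599]
```

>>> drive_tool --pt "10 0 25 0 40" --pt "20 0 50 0 40" --pt "22 0 70 0 40" --pt "25 0 81 0 40" --pt "32 0 80 0 40" --pt "35 0 75 0 40" --pt "38 0 69 0 40" --pt "43 0 64 0 40" --pt "48 0 60 0 40" --pt "55 0 57 0 40"

```text
t: 9.77
tool_pos: [0.4637, -0.1514, 0.0469]
orientation: [-0.003, 0.711, -0.703, -0.004]
ft_force: [-0.4, 11.1, 2.7]
grip_width: 0.549
```

>>> drive_tool --pt "3 0 -1 0 40" --pt "7 0 -2 0 40" --pt "12 0 -2 0 40" --pt "17 0 -2 0 40" --pt "21 0 -2 0 40" --pt "24 0 -2 0 40" --pt "26 0 -1 0 40" --pt "27 0 -1 0 40" --pt "27 0 -1 0 40" --pt "27 0 -1 0 40"

```text
t: 10.6
tool_pos: [0.4645, -0.1844, 0.0463]
orientation: [0.0, 0.71, -0.704, 0.0]
ft_force: [0.4, 1.1, -2.8]
grip_width: 0.552
```

Run:
```python
from h import *
s,_=st(); im=prof(s['tool_pos'][0]); K,b,d=cam('scene'); save('c6',np.hstack([cv2.resize(im,(400,300)),cv2.resize(b[140:320,200:440],(400,300))]))
```

```text
t 10.6 tcp [ 0.4645 -0.1844  0.0463] tx [ 0.008 -1.     0.001] ty [-1.    -0.008  0.   ] tz [-0.    -0.001 -1.   ] F [ 0.4  1.1 -2.8] w 51.8
t 10.6 tcp [ 0.4645 -0.1844  0.0463] tx [ 0.008 -1.     0.001] ty [-1.    -0.008  0.   ] tz [-0.    -0.001 -1.   ] F [ 0.4  1.1 -2.8] w 51.8
-0.08 405 [0.0696 0.0704 0.0713]
-0.07 392 [0.0698 0.0705 0.0713]
-0.06 395 [0.0697 0.0705 0.0714]
-0.05 374 [0.0698 0.0705 0.0713]
-0.04 35 [0.0478 0.0488 0.0496]
-0.03 786 [0.0464 0.1579 0.1596]
-0.02 177 [0.0436 0.0448 0.0457]
-0.01 161 [0.0254 0.0261 0.027 ]
-0.0 1229 [0.0305 0.0702 0.0825]
0.01 1375 [0.0823 0.0949 0.1326]
0.02 269 [0.131  0.1317 0.1323]
0.03 7 [0.1293 0.1297 0.1298]
```

View pics/c6.png

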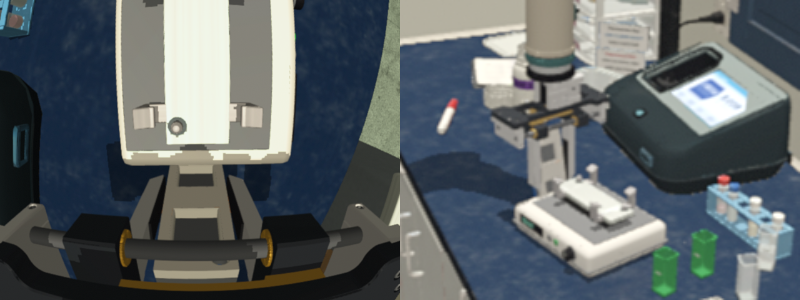

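>>> drive_tool --pt "-15 0 -10 0 40" --pt "-50 0 -20 0 40" --pt "-85 0 -20 0 40" --pt "-120 0 -20 0 40" --pt "-155 0 -20 0 40" --pt "-185 0 -20 0 40" --pt "-205 0 -15 0 40" --pt "-215 0 -8 0 40" --pt "-215 0 -2 0 40" --pt "-215 0 3 0 40"

```text
t: 11.53
tool_pos: [0.463, 0.0298, 0.0433]
orientation: [0.0, 0.71, -0.704, 0.001]
ft_force: [-3.0, 0.3, 14.5]
grip_width: 0.549
```

>>> drive_tool --pt "3 0 1 0 40" --pt "7 0 1 0 40" --pt "12 0 1 0 40" --pt "17 0 0 0 40" --pt "23 0 0 0 40" --pt "29 0 0 0 40" --pt "35 0 0 0 40" --pt "40 0 2 0 40" --pt "45 0 3 0 40" --pt "50 0 5 0 40"

```text
t: 12.37
tool_pos: [0.4633, -0.0196, 0.039]
orientation: [-0.0, 0.71, -0.704, 0.0]
ft_force: [-1.0, 2.5, 12.8]
grip_width: 0.55
```

Run:
```python
from h import *
s,_=st(); prof(s['tool_pos'][0]);print(s['joint_positions'].round(2))
```

```text
t 12.37 tcp [ 0.4633 -0.0196  0.039 ] tx [ 0.008 -1.    -0.001] ty [-1.    -0.008 -0.001] tz [ 0.001  0.001 -1.   ] F [-1.   2.5 12.8] w 51.7
t 12.37 tcp [ 0.4633 -0.0196  0.039 ] tx [ 0.008 -1.    -0.001] ty [-1.    -0.008 -0.001] tz [ 0.001  0.001 -1.   ] F [-1.   2.5 12.8] w 51.7
-0.08 209 [-0.0005  0.0005  0.0014]
-0.07 204 [-0.0003  0.0005  0.0013]
-0.06 200 [-0.0003  0.0005  0.0012]
-0.05 198 [-0.0004  0.0005  0.0014]
-0.04 199 [-0.0002  0.0005  0.0012]
-0.03 1230 [0.0008 0.1521 0.1542]
-0.02 234 [-0.0002  0.0007  0.1538]
-0.01 172 [-0.0002  0.0005  0.0016]
-0.0 1866 [0.0128 0.0723 0.1303]
0.01 795 [0.0247 0.13   0.1311]
0.02 43 [0.1299 0.1305 0.131 ]
[-0.36  0.73  0.52  2.17 -0.86  0.46 -2.28]
```

Run:
```python
from h import *
s,_=st();K,im,d=cam('wrist');P=wcloud(K,d)
m=(d>0)&(P[...,2]>.12)&(P[...,2]<.136)&(abs(P[...,0]-.463)<.03)&(abs(P[...,1]-s['tool_pos'][1])<.04)
q=P[m];print(len(q),q.min(0),q.max(0),np.percentile(q,[2,50,98],axis=0).round(4));print(cv2.minAreaRect(q[:,:2].astype(np.float32)))
a=im.copy();a[m]=(255,0,255);save('w7',a[::2,::2])
```

```text
t 12.42 tcp [ 0.4633 -0.0205  0.0388] tx [ 0.007 -1.    -0.   ] ty [-1.    -0.007 -0.001] tz [ 0.001  0.    -1.   ] F [0.3 1.2 4. ] w 51.6
5783 [ 0.43309409 -0.03251128  0.12000333] [ 0.49297804 -0.00237245  0.13599975] [[ 0.4364 -0.0306  0.1227]
 [ 0.4637 -0.0133  0.1307]
 [ 0.4914 -0.0037  0.134 ]]
((0.4627819061279297, -0.017038410529494286), (0.05986695736646652, 0.029833195731043816), 1.0825639963150024)
```

View pics/w7.png

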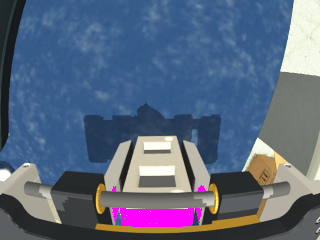

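>>> drive_tool --pt "0 0 -1 0 80" --pt "0 0 -2 0 80" --pt "0 0 -2 0 80" --pt "0 0 -2 0 80" --pt "-2 0 -5 0 80" --pt "-4 0 -6 0 80" --pt "-4 0 -6 0 80" --pt "-4 0 -6 0 40" --pt "-4 0 -6 0 40" --pt "-4 0 -6 0 40" --newtons 20

```text
t: 13.3
tool_pos: [0.463, -0.015, 0.0445]
orientation: [-0.0, 0.71, -0.704, 0.0]
ft_force: [0.6, -0.3, -0.4]
grip_width: 0.678
```

>>> drive_tool --pt "0 0 0 0 40" --pt "0 0 0 0 40" --pt "0 0 0 0 40" --pt "0 0 0 0 40" --pt "0 0 -10 0 40" --pt "20 0 -35 0 40" --pt "50 0 -52 0 40" --pt "85 0 -52 0 40" --pt "120 0 -52 0 40" --pt "135 0 -52 0 40"

```text
t: 14.13
tool_pos: [0.4642, -0.1556, 0.0972]
orientation: [0.001, 0.709, -0.706, 0.002]
ft_force: [0.5, 0.1, -3.1]
grip_width: 0.546
```

Run:
```python
from h import *
s,_=st();K,im,d=cam('wrist');P=wcloud(K,d)
m=(d>0)&(P[...,2]>.15)&(P[...,2]<.21)&(abs(P[...,0]-s['tool_pos'][0])<.02)&(abs(P[...,1]-s['tool_pos'][1])<.04)
q=P[m];print(len(q),np.percentile(q,[2,50,98],axis=0).round(4))
K,b,d=cam('scene'); save('c8',np.hstack([cv2.resize(im,(400,300)),cv2.resize(b[140:320,200:440],(400,300))]))
```

```text
t 14.13 tcp [ 0.4642 -0.1556  0.0972] tx [ 0.004 -1.     0.005] ty [-1.    -0.004 -0.002] tz [ 0.002 -0.005 -1.   ] F [ 0.5  0.1 -3.1] w 51.3
7845 [[ 0.4449 -0.1843  0.1523]
 [ 0.4639 -0.1599  0.1826]
 [ 0.4835 -0.1357  0.2097]]
```

View pics/c8.png

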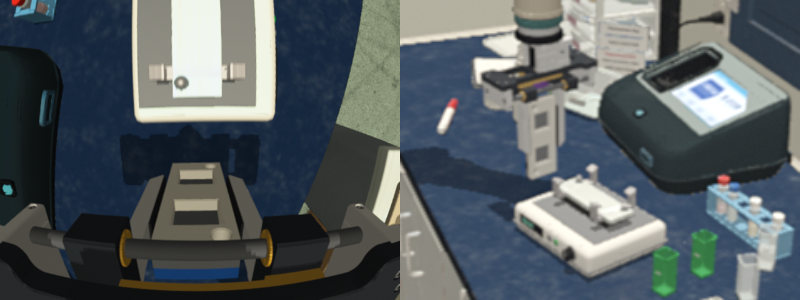

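>>> drive_tool --pt "5 0 10 0 40" --pt "15 0 20 0 40" --pt "24 0 22 0 40" --pt "32 0 22 0 40" --pt "40 0 22 0 40" --pt "48 0 22 0 40" --pt "56 0 22 0 40" --pt "63 0 22 0 40" --pt "69 0 22 0 40" --pt "72 0 22 0 40" --newtons 15

```text
t: 15.07
tool_pos: [0.4648, -0.223, 0.0746]
orientation: [0.0, 0.71, -0.704, 0.0]
ft_force: [0.7, 1.6, -3.2]
grip_width: 0.547
```

Run:
```python
from h import *
s,_=st();im=prof(s['tool_pos'][0],(-.01,.22))
```

```text
t 15.07 tcp [ 0.4648 -0.223   0.0746] tx [ 0.008 -1.     0.   ] ty [-1.    -0.008 -0.   ] tz [ 0. -0. -1.] F [ 0.7  1.6 -3.2] w 51.5
t 15.07 tcp [ 0.4648 -0.223   0.0746] tx [ 0.008 -1.     0.   ] ty [-1.    -0.008 -0.   ] tz [ 0. -0. -1.] F [ 0.7  1.6 -3.2] w 51.5
-0.08 298 [0.0696 0.0705 0.0713]
-0.07 306 [0.0697 0.0706 0.0715]
-0.06 286 [0.0697 0.0705 0.0714]
-0.05 283 [0.0699 0.0705 0.0714]
-0.04 272 [0.0698 0.0705 0.0714]
-0.03 1878 [0.0708 0.1853 0.1894]
-0.02 1829 [0.0709 0.1546 0.2014]
-0.01 782 [0.0703 0.1577 0.1592]
0.01 168 [0.0457 0.0465 0.0474]
0.02 40 [0.0437 0.045  0.0453]
```

```bash
cat >> h.py <<'E'
def sprof(lo=-.12,hi=.12,xw=.018):
    s,_=st();t=s['tool_pos'];K,im,d=cam('scene');P=cloud(K,d)
    hsv=cv2.cvtColor(im,cv2.COLOR_RGB2HSV)
    m=(d>0)&(abs(P[...,0]-t[0])<xw)&(abs(P[...,1]-t[1])<.12)&(P[...,2]<.2)
    p=P[m];c=im[m]
    for z in np.arange(.0,.2,.01):
        k=abs(p[:,2]-z)<.004
        if k.sum()>3: print(round(z,2),k.sum(),(np.percentile(p[k,1],[10,50,90])-t[1]).round(4),np.median(c[k],0))
E
python3 - <<'E'
from h import *
sprof()
E
```

```text
t 15.12 tcp [ 0.4648 -0.2234  0.0746] tx [ 0.007 -1.     0.001] ty [-1.    -0.007 -0.   ] tz [ 0.    -0.001 -1.   ] F [ 0.2  0.8 -2.8] w 51.5
0.0 61 [0.0892 0.1026 0.1163] [39. 52. 68.]
0.04 5 [0.0251 0.0291 0.0305] [184. 179. 168.]
0.05 14 [-0.0965  0.0178  0.0232] [155.  149.5 141.5]
0.06 17 [0.0154 0.0219 0.028 ] [159. 155. 146.]
0.07 297 [-0.1089 -0.0585 -0.0139] [242. 242. 231.]
0.08 22 [-0.0205  0.004   0.0077] [155.5 151.  142.5]
0.09 18 [-0.0027 -0.0009  0.0018] [160.  155.5 145. ]
0.1 37 [-0.0077 -0.0055  0.0005] [178. 174. 163.]
0.11 22 [-0.0093 -0.0035  0.0017] [158.5 153.  144.5]
0.12 13 [-0.0178 -0.0116 -0.0043] [163. 158. 148.]
0.13 16 [-0.0259 -0.0226 -0.0189] [161. 157. 147.]
0.14 19 [-0.0323 -0.0266 -0.0251] [162. 158. 147.]
0.15 69 [-0.0317 -0.0247 -0.015 ] [171. 166. 157.]
0.16 24 [-0.0151 -0.0128 -0.0092] [ 58.5  94.5 139.5]
0.19 26 [-0.0315 -0.0276 -0.0239] [90.  89.5 90. ]
```

>>> drive_tool --pt "-10 0 0 0 40" --pt "-45 0 0 0 40" --pt "-80 0 0 0 40" --pt "-115 0 0 0 40" --pt "-150 0 0 0 40" --pt "-185 0 0 0 40" --pt "-220 0 5 0 40" --pt "-245 0 15 0 40" --pt "-260 0 24 0 40" --pt "-260 0 28 0 40"

```text
t: 16.0
tool_pos: [0.4616, 0.0424, 0.0452]
orientation: [0.0, 0.713, -0.702, -0.001]
ft_force: [-0.2, 0.0, -2.5]
grip_width: 0.55
```

>>> drive_tool --pt "5 0 6 0 40" --pt "12 0 9 0 40" --pt "20 0 13 0 40" --pt "28 0 18 0 40" --pt "36 0 23 0 40" --pt "44 0 29 0 40" --pt "50 0 34 0 40" --pt "56 0 38 0 40" --pt "60 0 41 0 40" --pt "60 0 41 0 40" --newtons 11

```text
t: 16.83
tool_pos: [0.463, -0.0244, 0.0052]
orientation: [0.0, 0.709, -0.705, 0.001]
ft_force: [-0.3, -1.2, -0.7]
grip_width: 0.551
```

Run:
```python
from h import *
s,_=st();im=prof(s['tool_pos'][0],(-.01,.16)); print([ (c[0].tolist()) for c in oranges(im,100,540,60,480)])
```

```text
t 16.83 tcp [ 0.463  -0.0244  0.0052] tx [ 0.005 -1.     0.001] ty [-1.    -0.005 -0.   ] tz [ 0.    -0.001 -1.   ] F [-0.3 -1.2 -0.7] w 51.8
t 16.83 tcp [ 0.463  -0.0244  0.0052] tx [ 0.005 -1.     0.001] ty [-1.    -0.005 -0.   ] tz [ 0.    -0.001 -1.   ] F [-0.3 -1.2 -0.7] w 51.8
-0.08 299 [-0.0005  0.0004  0.0013]
-0.07 293 [-0.0003  0.0005  0.0014]
-0.06 283 [-0.0002  0.0006  0.0014]
-0.05 1202 [0.0004 0.0447 0.0556]
-0.04 471 [0.0551 0.0561 0.057 ]
-0.03 1249 [0.0535 0.1179 0.1202]
-0.02 1174 [0.0414 0.1301 0.1362]
-0.01 510 [0.0423 0.0473 0.0488]
-0.0 65 [0.0355 0.036  0.0367]
0.01 497 [0.0339 0.0369 0.0421]
0.02 87 [0.0406 0.0411 0.0417]
0.03 162 [0.0283 0.029  0.0298]
0.07 109 [0.027  0.0279 0.0288]
0.08 28 [0.0251 0.0257 0.0263]
[[190, 366, 21, 61, 501], [417, 366, 20, 32, 231], [418, 394, 18, 33, 170], [190, 428, 330, 38, 4412]]
```

>>> drive_tool --pt "0 0 2 0 40" --pt "0 0 2 0 94" --pt "0 0 2 0 94" --pt "0 0 2 0 94" --pt "0 0 2 0 94" --pt "0 0 -10 0 94" --pt "0 0 -40 0 94" --pt "0 0 -75 0 94" --pt "0 0 -100 0 94" --pt "0 0 -100 0 94"

```text
t: 17.72
tool_pos: [0.4658, -0.0224, 0.1094]
orientation: [-0.002, 0.71, -0.704, 0.003]
ft_force: [0.5, -0.7, 0.3]
grip_width: 1.0
```

Run:
```python
from h import *
s,_=st();t=s['tool_pos'];K,im,d=cam('wrist');P=wcloud(K,d);save('w10',im)
hsv=cv2.cvtColor(im,cv2.COLOR_RGB2HSV)
m=(d>0)&(P[...,2]>.02)&(P[...,2]<.034)&(np.hypot(P[...,0]-t[0],P[...,1]-t[1])<.12)
q=P[m];print(len(q),np.median(q[:,2]),cv2.minAreaRect(q[:,:2].astype(np.float32)),'col',np.median(im[m],0))
for s_,c in oranges(im,150,480,60,480): print(s_,wray(K,*c,.017).round(4))
K,b,d=cam('top');P=cloud(K,d)
m=(P[...,2]>.015)&(P[...,2]<.036)&(abs(P[...,0]-.463)<.1)&(abs(P[...,1])<.1); q=P[m];print('top',len(q),cv2.minAreaRect(q[:,:2].astype(np.float32)) if len(q) else '')
```

```text
t 17.72 tcp [ 0.4658 -0.0224  0.1094] tx [ 0.009 -1.     0.   ] ty [-1.    -0.009 -0.007] tz [ 0.007 -0.    -1.   ] F [ 0.5 -0.7  0.3] w 94.0
8624 0.02645035621298243 ((0.4630439281463623, -0.012221984565258026), (0.060541074723005295, 0.1317320466041565), 1.660654067993164) col [ 44. 116. 196.]
[278 243   9  29 239] [ 0.4914 -0.0128  0.017 ]
[351 243   9  30 205] [ 0.4349 -0.012   0.017 ]
[ 287  440  193   26 2223] [0.3911 0.2153 0.017 ]
top 432 ((0.4598674476146698, -0.009857304394245148), (0.058233119547367096, 0.12986131012439728), 0.5830100774765015)
```

View pics/w10.png

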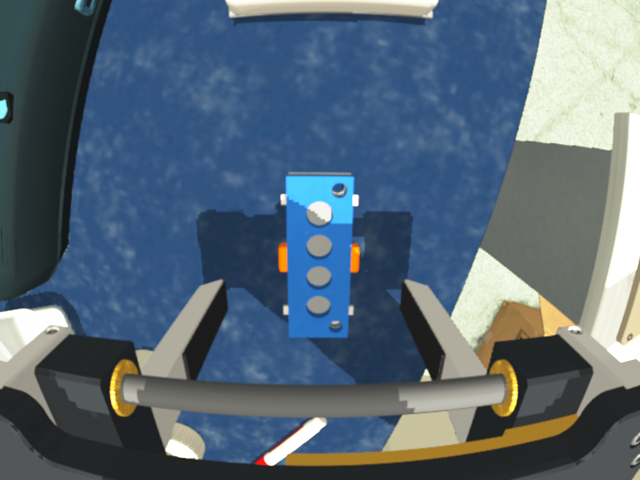

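>>> drive_tool --pt "-5 0 20 0 94" --pt "-10 0 45 0 94" --pt "-10 0 70 0 94" --pt "-10 0 90 0 94" --pt "-10 0 100 0 94" --pt "-10 0 102 0 94" --pt "-10 0 102 0 80" --pt "-10 0 102 0 66" --pt "-10 0 102 0 40" --pt "-10 0 102 0 40" --newtons 25

```text
t: 18.65
tool_pos: [0.4634, -0.012, 0.0041]
orientation: [-0.0, 0.71, -0.704, 0.0]
ft_force: [0.4, 0.8, 0.1]
grip_width: 0.756
```

>>> drive_tool --pt "0 0 0 0 40" --pt "0 0 0 0 40" --pt "0 0 0 0 40" --pt "0 0 0 0 40" --pt "0 0 0 0 40" --pt "0 0 -5 0 40" --pt "0 0 -20 0 40" --pt "0 0 -50 0 40" --pt "0 0 -85 0 40" --pt "0 0 -120 0 40"

```text
t: 19.48
tool_pos: [0.4616, -0.0122, 0.1244]
orientation: [0.001, 0.71, -0.704, -0.001]
ft_force: [1.6, 0.9, -2.6]
grip_width: 0.548
```

>>> drive_tool --pt "0 0 0 -0.12 40" --pt "0 0 0 -0.24 40" --pt "0 0 0 -0.36 40" --pt "0 0 0 -0.48 40" --pt "0 0 0 -0.6 40" --pt "0 0 0 -0.72 40" --pt "0 0 0 -0.84 40" --pt "0 0 0 -0.96 40" --pt "0 0 0 -1.08 40" --pt "0 0 0 -1.2 40"

```text
t: 20.32
tool_pos: [0.4624, -0.0122, 0.1234]
orientation: [0.0, 0.984, -0.177, -0.0]
ft_force: [0.3, -0.6, -2.9]
grip_width: 0.547
```

>>> drive_tool --pt "0 0 0 -0.12 40" --pt "0 0 0 -0.24 40" --pt "0 0 0 -0.36 40" --pt "0 0 0 -0.48 40" --pt "0 0 0 -0.6 40" --pt "0 0 0 -0.72 40" --pt "0 0 0 -0.84 40" --pt "0 0 0 -0.96 40" --pt "0 0 0 -1.08 40" --pt "0 0 0 -1.2 40"

```text
t: 21.15
tool_pos: [0.4623, -0.0124, 0.1233]
orientation: [0.0, 0.912, 0.409, -0.001]
ft_force: [-0.5, 0.8, -2.4]
grip_width: 0.548
```

>>> drive_tool --pt "0 0 0 -0.12 40" --pt "0 0 0 -0.24 40" --pt "0 0 0 -0.36 40" --pt "0 0 0 -0.48 40" --pt "0 0 0 -0.6 40" --pt "0 0 0 -0.7 40" --pt "0 0 0 -0.74 40" --pt "0 0 0 -0.74 40" --pt "0 0 0 -0.74 40" --pt "0 0 0 -0.74 40"

```text
t: 21.98
tool_pos: [0.4627, -0.0123, 0.1234]
orientation: [-0.0, 0.705, 0.709, -0.0]
ft_force: [-0.1, -0.8, -2.9]
grip_width: 0.549
```

```bash
cat >> h.py <<'E'
def plate(save_=None):
    s,R=st();t=s['tool_pos'];K,im,d=cam('wrist');P=wcloud(K,d)
    hsv=cv2.cvtColor(im,cv2.COLOR_RGB2HSV)
    m=(d>0)&(hsv[...,0]>98)&(hsv[...,0]<116)&(hsv[...,1]>130)&(hsv[...,2]>90)&(abs(P[...,2]-t[2]-.02)<.03)&(np.hypot(P[...,0]-t[0],P[...,1]-t[1])<.09)
    q=P[m];print('n',len(q));
    if len(q)>50:
        A=np.c_[q[:,:2]-t[:2],np.ones(len(q))];print('plane',np.linalg.lstsq(A,q[:,2],rcond=None)[0].round(4));print(cv2.minAreaRect(q[:,:2].astype(np.float32)),q.min(0).round(4),q.max(0).round(4))
    for s_,c in oranges(im,200,440,60,380): print('or',s_,wray(K,*c,t[2]+.016).round(4))
    if save_: save(save_,im)
    return s,R,K,im,P
E
python3 - <<'E'
from h import *
s,*_=plate();print(s['joint_positions'].round(2))
E
```

```text
t 21.98 tcp [ 0.4627 -0.0123  0.1234] tx [-0.006  1.    -0.   ] ty [ 1.     0.006 -0.   ] tz [-0. -0. -1.] F [-0.1 -0.8 -2.9] w 51.6
n 17447
plane [-0.0017  0.0017  0.1455]
((0.46386727690696716, -0.004085283726453781), (0.0526820570230484, 0.11197207868099213), 0.07917946577072144) [ 0.4375 -0.0601  0.1261] [0.4902 0.0519 0.1481]
or [200 367  11  13 122] [ 0.4027 -0.0551  0.1394]
or [417 367  17  13 177] [ 0.5259 -0.0548  0.1394]
[ 0.09  0.5  -0.17  2.1   0.16  0.55 -0.2 ]
```

Run:
```python
from h import *
def edges(q,zt,c):
    q=q[(abs(q[:,2]-zt)<.004)]
    a=q[abs(q[:,0]-c[0])<.015]; ye=np.percentile(a[:,1],99.7)
    b=q[(abs(q[:,1]-ye+.05)<.012)|(abs(q[:,1]-ye+.01)<.006)]
    print('yend',ye.round(4),'x',np.percentile(b[:,0],[.5,99.5]).round(4),len(q))
    for dy in(.006,.045,.06):
        e=q[abs(q[:,1]-ye+dy)<.003]; e=e[abs(e[:,0]-c[0])<.027]; print(dy,np.percentile(e[:,0],[1,99]).round(4),np.percentile(e[:,0],[1,99]).mean().round(4))
z=np.load('w2.npz');K={k:z[k] for k in('fx','fy','cx','cy','rvec','tvec')};P=wcloud(K,z['d']);q=P[z['d']>0]
q=q[(abs(q[:,0]-.4655)<.027)&(abs(q[:,1]+.29)<.08)];edges(q,.0965,(.4655,-.293))
s,_=st();K,im,d=cam('wrist');P=wcloud(K,d);q=P[d>0];t=s['tool_pos'];q=q[(abs(q[:,0]-t[0])<.027)&(abs(q[:,1]-t[1])<.08)];edges(q,.1455,t)
```

```text
yend -0.2303 x [0.4409 0.489 ] 11113
0.006 [0.4409 0.488 ] 0.4644
0.045 [0.4413 0.4889] 0.4651
0.06 [0.4419 0.4889] 0.4654
t 22.03 tcp [ 0.4628 -0.0122  0.1234] tx [-0.006  1.    -0.   ] ty [ 1.     0.006 -0.   ] tz [-0. -0. -1.] F [-0.2 -0.1 -2.2] w 51.7
yend 0.0518 x [0.4374 0.489 ] 17290
0.006 [0.4397 0.4871] 0.4634
0.045 [0.4395 0.4871] 0.4633
0.06 [0.4375 0.4891] 0.4633
```

>>> drive_tool --pt "-35 0 0 0 40" --pt "-75 0 0 0 40" --pt "-115 0.5 0 0 40" --pt "-155 0.5 0 -0.005 40" --pt "-195 0.5 0 -0.01 40" --pt "-235 1 0 -0.013 40" --pt "-265 1 5 -0.013 40" --pt "-282 1 10 -0.013 40" --pt "-282 1 15 -0.013 40" --pt "-282 1 20 -0.013 40"

```text
t: 22.92
tool_pos: [0.4653, -0.2949, 0.1029]
orientation: [-0.0, 0.701, 0.713, -0.0]
ft_force: [-0.5, 1.2, -3.3]
grip_width: 0.545
```

>>> drive_tool --pt "0 0 1 0 40" --pt "0 0 2 0 40" --pt "0 0 3 0 40" --pt "0 0 4 0 40" --pt "0 0 4 0 40" --pt "0 0 4 0 40" --pt "0 0 4 0 40" --pt "0 0 4 0 40" --pt "0 0 4 0 40" --pt "0 0 4 0 40"

```text
t: 23.75
tool_pos: [0.4659, -0.2941, 0.0995]
orientation: [0.0, 0.7, 0.714, 0.0]
ft_force: [0.1, 0.1, -2.5]
grip_width: 0.548
```

```bash
cat >> h.py <<'E'
def edges():
    s,_=st();K,im,d=cam('wrist');P=wcloud(K,d);q=P[d>0];t=s['tool_pos'];q=q[(abs(q[:,0]-t[0])<.027)&(abs(q[:,1]-t[1])<.08)]
    q=q[abs(q[:,2]-t[2]-.022)<.004]
    ye=np.percentile(q[abs(q[:,0]-t[0])<.015][:,1],99.7);print('yend',ye.round(4),'z',np.median(q[:,2]).round(4))
    A=np.c_[q[:,:2]-t[:2],np.ones(len(q))];print('plane',np.linalg.lstsq(A,q[:,2],rcond=None)[0].round(4))
    for dy in(.006,.045,.06):
        e=q[abs(q[:,1]-ye+dy)<.003];print(dy,np.percentile(e[:,0],[1,99]).round(4),np.percentile(e[:,0],[1,99]).mean().round(4))
    return im
E
python3 - <<'E'
from h import *
save('w11',edges())
E
```

```text
t 23.75 tcp [ 0.4659 -0.2941  0.0995] tx [-0.02  1.   -0.  ] ty [1.   0.02 0.  ] tz [ 0. -0. -1.] F [ 0.1  0.1 -2.5] w 51.5
yend -0.2301 z 0.1219
plane [0.0003 0.0017 0.1218]
0.006 [0.4421 0.4895] 0.4658
0.045 [0.4423 0.4899] 0.4661
0.06 [0.4404 0.4922] 0.4663
```

>>> drive_tool --pt "0 -0.7 4 0 40" --pt "0 -0.7 8 0 40" --pt "0 -0.7 12 0 40" --pt "0 -0.7 14 0 40" --pt "0 -0.7 16 0 40" --pt "0 -0.7 18 0 40" --pt "0 -0.7 20 0 40" --pt "0 -0.7 22 0 40" --pt "0 -0.7 22 0 40" --pt "0 -0.7 22 0 40"

```text
t: 24.63
tool_pos: [0.4652, -0.294, 0.0774]
orientation: [-0.0, 0.7, 0.714, -0.0]
ft_force: [-0.0, 1.6, -2.7]
grip_width: 0.546
```

Run:
```python
from h import *
edges()
```

```text
t 24.63 tcp [ 0.4652 -0.294   0.0774] tx [-0.02  1.    0.  ] ty [ 1.    0.02 -0.  ] tz [-0.  0. -1.] F [-0.   1.6 -2.7] w 51.4
yend -0.23 z 0.0998
plane [0.0001 0.002  0.0997]
0.006 [0.4414 0.4887] 0.465
0.045 [0.4417 0.4892] 0.4654
0.06 [0.4394 0.4915] 0.4655
```

>>> drive_tool --pt "0 0 1 0 40" --pt "0 0 2 0 40" --pt "0 0 3 0 40" --pt "0 0 4 0 40" --pt "0 0 4.5 0 40" --pt "0 0 5 0 40" --pt "0 0 5 0 40" --pt "0 0 5 0 40" --pt "0 0 5 0 40" --pt "0 0 5 0 40"

```text
t: 25.52
tool_pos: [0.4653, -0.2941, 0.074]
orientation: [0.0, 0.7, 0.714, -0.0]
ft_force: [-3.1, 1.9, 10.8]
grip_width: 0.549
```

Run:
```python
from h import *
edges()
```

```text
t 25.52 tcp [ 0.4653 -0.2941  0.074 ] tx [-0.02   1.    -0.001] ty [1.   0.02 0.  ] tz [ 0.    -0.001 -1.   ] F [-3.1  1.9 10.8] w 51.6
yend -0.23 z 0.0964
plane [-0.0001  0.0016  0.0963]
0.006 [0.4414 0.4886] 0.465
0.045 [0.4417 0.4893] 0.4655
0.06 [0.4393 0.4915] 0.4654
```

>>> drive_tool --pt "0 0 0 0 55" --pt "0 0 0 0 60" --pt "0 0 0 0 66" --pt "0 0 0 0 80" --pt "0 0 0 0 94" --pt "0 0 0 0 94" --pt "0 0 0 0 94" --pt "0 0 -15 0 94" --pt "0 0 -35 0 94" --pt "0 0 -47 0 94"

```text
t: 26.4
tool_pos: [0.4657, -0.2942, 0.1206]
orientation: [0.0, 0.7, 0.714, 0.0]
ft_force: [-0.1, -1.0, -0.8]
grip_width: 1.001
```

Run:
```python
from h import *
z=np.load('w2.npz');K={k:z[k] for k in('fx','fy','cx','cy','rvec','tvec')};P=wcloud(K,z['d'])
def rep(P,d,im,K,n):
    q=P[d>0];q=q[(abs(q[:,0]-.4655)<.022)&(abs(q[:,1]+.29)<.062)&(abs(q[:,2]-.096)<.005)]
    A=np.c_[q[:,0]-.4655,q[:,1]+.293,np.ones(len(q))];print(n,'plane',np.linalg.lstsq(A,q[:,2],rcond=None)[0].round(4),'yend',np.percentile(q[:,1],99.7).round(4))
    for s,c in oranges(im,230,400,200,330): print(s,[wray(K,s[0]+a*s[2],s[1]+s[3]/2,.0895).round(4) for a in(0,1)])
rep(P,z['d'],z['im'],K,'before')
for i in range(2):
    st();K,im,d=cam('wrist');rep(wcloud(K,d),d,im,K,'now')
save('w12',im)
K,im,d=cam('top');save('top12',im);P=cloud(K,d)
o=oranges(im,310,400,235,315);print(o)
```

```text
before plane [-0.0011  0.0026  0.0962] yend -0.2302
[353 252  10  37 332] [array([ 0.4907, -0.2929,  0.0895]), array([ 0.4968, -0.2929,  0.0895])]
[261 254  12  36 307] [array([ 0.4343, -0.2936,  0.0895]), array([ 0.4417, -0.2936,  0.0895])]
t 26.4 tcp [ 0.4657 -0.2942  0.1206] tx [-0.02  1.   -0.  ] ty [1.    0.02  0.001] tz [ 0.001 -0.    -1.   ] F [-0.1 -1.  -0.8] w 94.1
now plane [-0.0016  0.0011  0.0963] yend -0.2299
[262 254  11  36 321] [array([ 0.435 , -0.2938,  0.0895]), array([ 0.4418, -0.2936,  0.0895])]
[354 255  11  36 331] [array([ 0.4912, -0.2933,  0.0895]), array([ 0.498 , -0.2933,  0.0895])]
t 26.45 tcp [ 0.467  -0.2949  0.1224] tx [-0.02   1.    -0.002] ty [1.    0.02  0.004] tz [ 0.004 -0.002 -1.   ] F [0.6 0.4 1.3] w 94.1
now plane [-0.0017  0.0022  0.0963] yend -0.2301
[261 252  11  35 319] [array([ 0.4356, -0.2936,  0.0895]), array([ 0.4424, -0.2935,  0.0895])]
[352 252  11  36 329] [array([ 0.4915, -0.2929,  0.0895]), array([ 0.4984, -0.2928,  0.0895])]
[]
```

>>> drive_tool --pt "0 0 -20 0 94" --pt "0 0 -50 0 94" --pt "0 0 -80 0 94" --pt "0 0 -100 0 94" --pt "0 0 -100 0 94" --pt "0 0 -100 0 94" --pt "0 0 -100 0 94" --pt "0 0 -100 0 94" --pt "0 0 -100 0 94" --pt "0 0 -100 0 94"

```text
t: 27.38
tool_pos: [0.4647, -0.2937, 0.2183]
orientation: [-0.001, 0.7, 0.714, -0.0]
ft_force: [0.1, 0.1, 0.6]
grip_width: 1.003
```

Run:
```python
from h import *
st();K,im,d=cam('wrist');P=wcloud(K,d)
m=(d>0)&(abs(P[...,0]-.4655)<.022)&(abs(P[...,1]+.293)<.06)&(abs(P[...,2]-.096)<.005);print('plate colour',np.median(im[m],0),np.median(P[m][:,2]).round(4))
z=np.load('scene0.npz')['im'];K,b,d=cam('scene')
D=cv2.absdiff(z,b).max(2)
for n,(x,y,w,h) in dict(bottle=(268,165,18,50),cells=(345,275,75,45)).items(): print(n,np.median(D[y:y+h,x:x+w]))
r.job_done()
```

```text
t 27.38 tcp [ 0.4647 -0.2937  0.2183] tx [-0.02   1.     0.001] ty [ 1.     0.02  -0.002] tz [-0.002  0.001 -1.   ] F [0.1 0.1 0.6] w 94.3
plate colour [ 33.  92. 162.] 0.0964
bottle 2.0
cells 1.0
the job is handed in; nothing more can be done
```

The plate is turned over, blue face up, and back down on the mixer's two pins with both buttons out. The job was handed in at about 27 s of the 59 s allowed.

**How it was turned:** I pinched both buttons in and lifted the plate off. I tilted it in the grip against the mixer's housing, first to standing and then past upright, and laid it blue side up on the clear patch. I then gripped the buttons again, turned the plate half round to undo an earlier half turn of the tool, and lowered it onto the pins.

**Last checks:**
- **Seating:** the plate is level, with its top at 96.3–96.4 mm. It read 96.2 mm when seated at the start, and its far end is back within 0.3 mm.
- **Buttons:** it measures about 63 mm over both, against 62 mm sprung out.
- **Face up:** the colour seen on the top face is blue.
- **Bottle and cells:** the scene camera shows almost no change where the bottle and the cells near the mixer stand.
- **Robot:** the gripper is open and about 12 cm above the plate, touching nothing.

**What did not go cleanly:**
- My first way of tilting the plate further against the bench did not turn it.
- The plate also slid on the bench and slipped a few millimetres in the grip while standing, so I gripped it again there.
- At the end it was let go at about 14° and dropped flat onto the bench.
- The picture limit was reached, so the final checks are measurements from the cameras only. The top camera's button check in the last round found nothing, because it saw no orange there, so the button reading comes from the wrist camera alone.

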